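# Gauge a specimen tube through shrinking rings and tip up its size tab

## Task

Find the size of the specimen tube lying in the gauge's trough: gently push it by its capped end, along the trough and through the row of shrinking rings, until its leading end rests against the ring that will not let it through, and leave it there. Then press the outer edge of the tab beside that ring right down, so that its other edge tips up and marks the size; leave the other tabs, the waiting tubes, the jar and the bottle alone.

Things in the scene. Friction and masses are not known exactly. Their poses are not given: they have to be found in the camera images.
- gauge: Fixed gauge, base 420 x 262 mm. Origin: on the bench under the trough's middle line at ring 1's front face. x: along the trough, the way tubes are pushed; y: toward the grey tabs; z up. The dark trough, a shallow V (sides rise 15 deg, 20 mm each way), runs from x = -270 to +150 mm, lowest line at y = 0, z = 30 mm, rear end open, on through all rings. Like cradles at y = -75, -125 mm hold waiting tubes.
- ring1 (a point): Steel ring 1 of 4, standing upright over the trough: hole 36 mm across, wall 6 mm, 8 mm thick. Point: centre of the hole in the front face (the face that an arriving tube meets), at gauge x = 0 mm. The hole's lowest point is level with the trough bottom.
- ring2 (a point): Steel ring 2 of 4, standing upright over the trough: hole 31 mm across, wall 6 mm, 8 mm thick. Point: centre of the hole in the front face (the face that an arriving tube meets), at gauge x = 40 mm. The hole's lowest point is level with the trough bottom.
- ring3 (a point): Steel ring 3 of 4, standing upright over the trough: hole 26 mm across, wall 6 mm, 8 mm thick. Point: centre of the hole in the front face (the face that an arriving tube meets), at gauge x = 80 mm. The hole's lowest point is level with the trough bottom.
- ring4 (a point): Steel ring 4 of 4, standing upright over the trough: hole 21 mm across, wall 6 mm, 8 mm thick. Point: centre of the hole in the front face (the face that an arriving tube meets), at gauge x = 120 mm. The hole's lowest point is level with the trough bottom.
- tube_a_tail (a point): Look-alike white tubes, black cap at the rear, 180 mm long, 80-170 g. One (varies) lies in the trough, front end 15-40 mm short of ring 1: gauge that. Two wait in cradles. Diameters 23-34 mm, all different, not known before; each passes ring 1 and is stopped by ring 2, 3 or 4. Point: underside of the rear end as laid (turns with the tube); x axis runs to the flat front end, 180 mm ahead. Slides with 0.4-1.4 N.
- tube_b_tail (a point): Look-alike white tubes, black cap at the rear, 180 mm long, 80-170 g. One (varies) lies in the trough, front end 15-40 mm short of ring 1: gauge that. Two wait in cradles. Diameters 23-34 mm, all different, not known before; each passes ring 1 and is stopped by ring 2, 3 or 4. Point: underside of the rear end as laid (turns with the tube); x axis runs to the flat front end, 180 mm ahead. Slides with 0.4-1.4 N.
- tube_c_tail (a point): Look-alike white tubes, black cap at the rear, 180 mm long, 80-170 g. One (varies) lies in the trough, front end 15-40 mm short of ring 1: gauge that. Two wait in cradles. Diameters 23-34 mm, all different, not known before; each passes ring 1 and is stopped by ring 2, 3 or 4. Point: underside of the rear end as laid (turns with the tube); x axis runs to the flat front end, 180 mm ahead. Slides with 0.4-1.4 N.
- tab1 (a joint): Grey rocker tab beside ring 1: plate 30 (along gauge x) x 60 (along y) x 6 mm, hinged across its middle at gauge x 4, y 64, z 34 mm. Rad: 0 level, 0.42 at its stop, outer edge down and ring-side edge tipped up. Stiff hinge (needs 2 N near the outer edge, 5 N at 7 mm from the hinge), stays where left. Tabs are 10 mm apart; the base between them is 24 mm high, outside them 20 mm.
- tab1_pad (a point): Place to press on tab 1: on its upper face, 8 mm in from the outer edge, 22 mm from the hinge (37 mm above the bench when level).
- tab2 (a joint): Grey rocker tab beside ring 2: plate 30 (along gauge x) x 60 (along y) x 6 mm, hinged across its middle at gauge x 44, y 64, z 34 mm. Rad: 0 level, 0.42 at its stop, outer edge down and ring-side edge tipped up. Stiff hinge (needs 2 N near the outer edge, 5 N at 7 mm from the hinge), stays where left. Tabs are 10 mm apart; the base between them is 24 mm high, outside them 20 mm.
- tab2_pad (a point): Place to press on tab 2: on its upper face, 8 mm in from the outer edge, 22 mm from the hinge (37 mm above the bench when level).
- tab3 (a joint): Grey rocker tab beside ring 3: plate 30 (along gauge x) x 60 (along y) x 6 mm, hinged across its middle at gauge x 84, y 64, z 34 mm. Rad: 0 level, 0.42 at its stop, outer edge down and ring-side edge tipped up. Stiff hinge (needs 2 N near the outer edge, 5 N at 7 mm from the hinge), stays where left. Tabs are 10 mm apart; the base between them is 24 mm high, outside them 20 mm.
- tab3_pad (a point): Place to press on tab 3: on its upper face, 8 mm in from the outer edge, 22 mm from the hinge (37 mm above the bench when level).
- tab4 (a joint): Grey rocker tab beside ring 4: plate 30 (along gauge x) x 60 (along y) x 6 mm, hinged across its middle at gauge x 124, y 64, z 34 mm. Rad: 0 level, 0.42 at its stop, outer edge down and ring-side edge tipped up. Stiff hinge (needs 2 N near the outer edge, 5 N at 7 mm from the hinge), stays where left. Tabs are 10 mm apart; the base between them is 24 mm high, outside them 20 mm.
- tab4_pad (a point): Place to press on tab 4: on its upper face, 8 mm in from the outer edge, 22 mm from the hinge (37 mm above the bench when level).
- jar: Bystander: amber jar with black lid, 60 mm across, 75 mm tall; origin at the centre of its underside, z up.
- flask: Bystander: clear bottle with blue cap, 64 mm across, 130 mm tall; origin at the centre of its underside, z up.
Not all that is in view belongs to the job. What is shaped like the part that bears tube_a_tail but green is not meant.

How it is judged (in metres and radians):
On the way, in this order (a step that is already met when the one before it is completed fails the run):
1. the tube's leading end rests against the ring that stops it (within 3 mm) (((x of tube_a_tail in the frame of gauge between -0.143 and -0.137 m and y of tube_a_tail in the frame of gauge between -0.04 and 0.04 m and height (world z) of tube_a_tail below 0.07 m and angle between the x axis of tube_a_tail and the x axis of gauge, either way round below 0.08 rad) or (x of tube_b_tail in the frame of gauge between -0.103 and -0.097 m and y of tube_b_tail in the frame of gauge between -0.04 and 0.04 m and height (world z) of tube_b_tail below 0.07 m and angle between the x axis of tube_b_tail and the x axis of gauge, either way round below 0.08 rad) or (x of tube_c_tail in the frame of gauge between -0.063 and -0.057 m and y of tube_c_tail in the frame of gauge between -0.04 and 0.04 m and height (world z) of tube_c_tail below 0.07 m and angle between the x axis of tube_c_tail and the x axis of gauge, either way round below 0.08 rad))), for 0.2 s.
2. the tab beside that ring is tipped (over 0.3 rad) (((y of tube_a_tail in the frame of gauge above -0.04 m and value of joint tab2 above 0.3 rad) or (y of tube_b_tail in the frame of gauge above -0.04 m and value of joint tab3 above 0.3 rad) or (y of tube_c_tail in the frame of gauge above -0.04 m and value of joint tab4 above 0.3 rad))), for 0.2 s.
At the end, for the whole second after the job is handed in: The tube in the trough lies in line with it, with its leading end within 3 mm of the front face of the ring that is too small for it; the tab beside that ring stands tipped by more than 0.3 rad, the other three tabs are within 0.12 rad of level; all tubes are at rest (((x of tube_a_tail in the frame of gauge between -0.143 and -0.137 m and y of tube_a_tail in the frame of gauge between -0.04 and 0.04 m and height (world z) of tube_a_tail below 0.07 m and angle between the x axis of tube_a_tail and the x axis of gauge, either way round below 0.08 rad and value of joint tab2 above 0.3 rad and value of joint each of tab1, tab3, tab4 below 0.12 rad) or (x of tube_b_tail in the frame of gauge between -0.103 and -0.097 m and y of tube_b_tail in the frame of gauge between -0.04 and 0.04 m and height (world z) of tube_b_tail below 0.07 m and angle between the x axis of tube_b_tail and the x axis of gauge, either way round below 0.08 rad and value of joint tab3 above 0.3 rad and value of joint each of tab1, tab2, tab4 below 0.12 rad) or (x of tube_c_tail in the frame of gauge between -0.063 and -0.057 m and y of tube_c_tail in the frame of gauge between -0.04 and 0.04 m and height (world z) of tube_c_tail below 0.07 m and angle between the x axis of tube_c_tail and the x axis of gauge, either way round below 0.08 rad and value of joint tab4 above 0.3 rad and value of joint each of tab1, tab2, tab3 below 0.12 rad)) and linear speed of each of tube_a, tube_b, tube_c below 0.01 m/s); the robot touches nothing.
It fails at once if a tube is pushed or squeezed hard (over 50 N) (contact force between any of the fingers, the arm and tube_a above 50 N or contact force between any of the fingers, the arm and tube_b above 50 N or contact force between any of the fingers, the arm and tube_c above 50 N).
It fails at once if a tab other than the one at the ring that stops this tube is tipped (over 0.2 rad) ((y of tube_a_tail in the frame of gauge above -0.04 m and value of joint any of tab1, tab3, tab4 above 0.2 rad) or (y of tube_b_tail in the frame of gauge above -0.04 m and value of joint any of tab1, tab2, tab4 above 0.2 rad) or (y of tube_c_tail in the frame of gauge above -0.04 m and value of joint any of tab1, tab2, tab3 above 0.2 rad)).
It fails at once if a waiting tube is disturbed (over 20 mm), or the gauged tube is taken out of the trough ((not (y of tube_a_tail in the frame of gauge above -0.04 m) and distance of tube_a_tail from where it was at the start of the episode above 0.02 m) or (not (y of tube_b_tail in the frame of gauge above -0.04 m) and distance of tube_b_tail from where it was at the start of the episode above 0.02 m) or (not (y of tube_c_tail in the frame of gauge above -0.04 m) and distance of tube_c_tail from where it was at the start of the episode above 0.02 m)).
It fails at once if the jar or the bottle is moved (over 25 mm) (distance of any of jar, flask from where it was at the start of the episode above 0.025 m).
It also fails if it takes over 54 s, if anything falls off the work surface, if the arm or the gripper's body presses on something with over 40 N, if the wrist force passes 120 N, or if a joint passes its speed limit or range.

## Robot

A 7-joint arm with a two-finger parallel gripper is mounted at the origin on the work surface. World frame = base frame: x ahead of the robot, y to its left, z up, the work surface at z = 0. Lengths are in mm, angles in rad, forces in N, time in s.
With the tool pointing down it reaches from about 400 to 875 mm from the base axis. Payload 4.4 kg.
Tool frame: the origin (TCP) lies midway between the tips of the shut fingers; the grasp point (between the pads) lies 19 mm behind it; z points along the fingers, y is the direction in which the jaws open and shut (so a half turn about z gives the same grasp; the last joint's range is limited). The gripper opens to 85 mm and grips with 20 to 120 N. Pads are 22 mm wide; open, the fingers measure 114 mm over their backs; the gripper's body (76 mm by 85 mm) begins 54 mm behind the grasp point. The pads swing forward as they close: fully open they stand 13 mm farther back than shut.
Start: joints at [-1.269, 0.628, 0.038, 1.517, -0.027, 0.996, -0.02], TCP at [233.694, 606.552, 231.313] pointing down, gripper open.
Joint ranges: [-3.06, 3.06], [-0.37, 2.12], [-1.25, 1.32], [0.18, 2.47], [-1.1, 4.24], [0.23, 1.98], [-2.94, 2.94]. Speed limits (rad/s): [2.57, 2.57, 3.14, 3.14, 3.14, 3.14, 3.14].

## Interface

Orientations are given as [roll, pitch, yaw] about the fixed x, y, z axes, in that order (R = Rz(yaw) Ry(pitch) Rx(roll)).
In Python, from cell import * gives the robot as it stands. The module is installed in compiled form; this text tells all that it offers.
- The arm moves only by the tool move_arm, never from a script. Its argument "series" is a list of rows, each a list of 2 entries, a list of its own where there are three numbers: the shift along the tool's x, y, z in m, then the turn about the tool's z in rad. In form: [[[x, y, z], yaw], ...]. A call has 1 to 5 rows; each row is the pose to reach, as a shift and turn from the pose measured when the call began, along the tool's axes at that moment; what a row does not reach only later rows make up. A row lasts 1/8 s, in which the tool goes at most 62.5 mm and 10.7 degrees, less where a joint would pass 70% of its speed; a pose out of reach is approached as far as the arm can. A call with a gripper value outside its range is refused whole. "claw" is the opening, from 0 (shut) to 1 (fully open), set as the call begins (left out, the last holds). The fingers move at their own pace and stop on an object; the grip force is fixed at half the most. Time passes only in rows, so rows that repeat a pose let the fingers close. It gives the time, the measured TCP pose, the force and the opening at its end, in the units of the state.
- read_state(): the state, without advancing time (a new reading comes with each control period).
- get_image(name): name is "side" or "top" or "wrist"; returns the picture (420x560x3 uint8, blue, green, red); there is no depth.
- camera_model(name): a dict with "fov_y" (degrees; the focal length in pixels is half the picture's height over the tangent of half this angle, whatever the lens; pixels are square), "cx", "cy" (the principal point, pixels), "k1" (the pictures are not rectified: a ray, as slopes to the right and down, at radius r is drawn at 1 + k1 r^2 times it, then the intrinsics apply), "pose" (4x4, takes a point from camera to world coordinates); the wrist camera has in their place "tool_from_camera" (4x4, takes a point from camera to tool coordinates, whose origin is the TCP and whose axes are the flange's). Camera axes: x right, y down, z forward; pixel columns grow to the right and rows downward; lengths in mm; the calibration is good to about 2 mm. A picture is of the moment at which its call begins: read the wrist's pose just before it. camera_model takes no time and is no camera call.
- finish_job(): hands the job in, once; it reports no verdict.
The state is a dict: "clock": time; "qpos": joint angles; "qd": joint speeds; "tau": joint torques, N m; "eef_pos": TCP position; "tool_rot": TCP orientation; "force": force on the tool from outside, world axes, zero at the start; "torque": the same for the moment, N m; "width": finger opening in mm.
Only numpy, scipy, OpenCV 4.12 (cv2) and the standard library are available. Lean on these libraries where they do the work, as an engineer would, in place of code of your own. Each camera call takes 0.05 s, during which the arm holds its last target. There are 200 camera calls.

## Working session

There is one attempt and no reset: what is moved stays moved. The work goes in short steps, Python scripts to look and compute and a tool call to move; the robot and the scene stay as the last step left them, time stands still between calls to the robot, and variables do not carry over. Pictures are saved under pics/ and viewed, about 8 in all and at most 12, crops included, and the job is handed in when it is done.

Besides the shell and the picture viewer there is one more tool, called after ">>>" as name(argument=value, ...), one argument or row to a line, values as JSON. move_arm: Moves the arm, as the interface text tells. Its arguments: {"type":"object","properties":{"series":{"type":"array"},"claw":{"type":"number"}},"required":["series"]}

```bash
mkdir -p pics
cat > h.py <<'E'
from cell import *
import numpy as np, cv2
from scipy.spatial.transform import Rotation as R
def ray(cam,u,v,st=None):
    m=camera_model(cam); f=210/np.tan(np.radians(m['fov_y'])/2)
    d=np.array([(u-m['cx'])/f,(v-m['cy'])/f]); s=d.copy()
    for _ in range(20): s=d/(1+m['k1']*(s@s))
    P=np.array(m['pose']) if 'pose' in m else tool(st)@np.array(m['tool_from_camera'])
    return P[:3,3],P[:3,:3]@np.r_[s,1]
def tool(st):
    T=np.eye(4);T[:3,:3]=R.from_euler('xyz',st['tool_rot']).as_matrix();T[:3,3]=st['eef_pos'];return T
def onz(cam,u,v,z,st=None):
    o,d=ray(cam,u,v,st); return o+d*(z-o[2])/d[2]
def proj(cam,p,st=None):
    m=camera_model(cam); f=210/np.tan(np.radians(m['fov_y'])/2)
    P=np.array(m['pose']) if 'pose' in m else tool(st)@np.array(m['tool_from_camera'])
    c=np.linalg.inv(P)@np.r_[p,1]; s=c[:2]/c[2]; s=s*(1+m['k1']*(s@s)); return s*f+[m['cx'],m['cy']]
E
python3 - <<'E'
from h import *
st=read_state(); print(st)
for n in ('top','side'):
    cv2.imwrite(f'pics/{n}0.png',get_image(n)); print(n,camera_model(n))
print(camera_model('wrist'))
E
```

```text
{'clock': 0.0, 'qpos': array([-1.26876649,  0.62935707,  0.03845466,  1.51834278, -0.02701086,
        0.99632295, -0.01998276]), 'qd': array([ 0.00035008,  0.00038816, -0.00022316,  0.00102742,  0.00015497,
       -0.00068591,  0.00240093]), 'tau': array([-6.79161917e-05, -5.63402832e+01,  1.22607294e+00, -1.93452930e+01,
        1.08661762e-02,  1.02984751e-02,  9.53359738e-07]), 'eef_pos': array([233.48763477, 605.95101843, 230.39031002]), 'tool_rot': array([-3.13968099e+00,  2.38153432e-05,  2.77376446e+00]), 'force': array([-0.09197194,  0.50155327, -0.01896454]), 'torque': array([-0.03337566, -0.03994985, -0.01014261]), 'width': 85.41074036255544}
top {'fov_y': 47.956197145623456, 'cx': 278.9964755703231, 'cy': 205.56323225153787, 'k1': -0.14150814895450958, 'pose': array([[ 1.75656317e-02, -9.80040201e-01,  1.98021850e-01,
         2.87241064e+02],
       [-9.99842991e-01, -1.67555102e-02,  5.76603115e-03,
         1.32196704e+01],
       [-2.33298521e-03, -1.98092042e-01, -9.80180647e-01,
         1.41633648e+03],
       [ 0.00000000e+00,  0.00000000e+00,  0.00000000e+00,
   
[... 259 characters left out ...]
.04445574e-01,  6.75176330e-01,
        -9.59317803e+02],
       [ 4.22983921e-03, -8.02708250e-01, -5.96356919e-01,
         9.26938426e+02],
       [ 0.00000000e+00,  0.00000000e+00,  0.00000000e+00,
         1.00000000e+00]])}
{'fov_y': 71.16723658167909, 'cx': 280.2179884616661, 'cy': 202.69578084940918, 'k1': -0.022432472010130874, 'tool_from_camera': array([[-1.56524576e-04, -9.58945352e-01, -2.83590881e-01,
         7.23745519e+01],
       [ 9.99999789e-01,  2.87314449e-05, -6.49091494e-04,
         9.44322958e-03],
       [ 6.30591247e-04, -2.83590923e-01,  9.58945145e-01,
        -1.43438739e+02],
       [ 0.00000000e+00,  0.00000000e+00,  0.00000000e+00,
         1.00000000e+00]])}
```

View pics/top0.png

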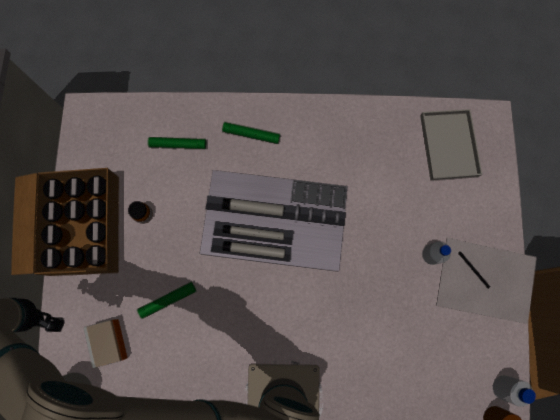

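View pics/side0.png

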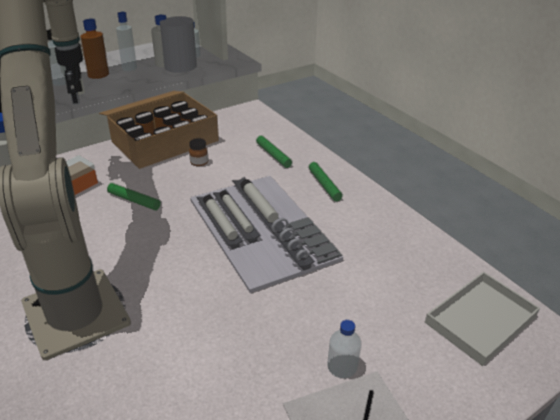

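The top view shows the gauge with corners near (211,171), (346,183), (341,270) and (202,255). Three white tubes lie in it: the trough tube at (255,208), next to the rings and grey tabs, and two in cradles at (255,232) and (252,249). The green rods are distractors. The jar is at (140,211) and the bottle at (437,252). The trough tube is the one to gauge, because it is in line with the rings. I'll confirm that in a crop.

Run:
```python
from h import *
im=get_image('top'); c=im[160:280,190:360]; c=cv2.convertScaleAbs(cv2.resize(c,None,fx=4.6,fy=4.6,interpolation=cv2.INTER_CUBIC),alpha=1.4)
for i in range(190,360,20): cv2.putText(c,str(i),(int((i-190)*4.6),10),0,.35,(0,255,255)); 
for i in range(160,280,20): cv2.putText(c,str(i),(0,int((i-160)*4.6)+4),0,.35,(0,255,255))
cv2.imwrite('pics/topc.png',c)
h=[onz('top',*p,20) for p in [(211,171),(347,182.5),(341,270),(202,255)]]
print(np.round(h,1)); print([round(np.linalg.norm(h[i]-h[i-3])) for i in range(4)])
```

```text
[[ 674.2  232.4   20. ]
 [ 644.8 -185.1   20. ]
 [ 378.6 -164.9   20. ]
 [ 415.6  247.6   20. ]]
[419, 267, 414, 259]
```

View pics/topc.png

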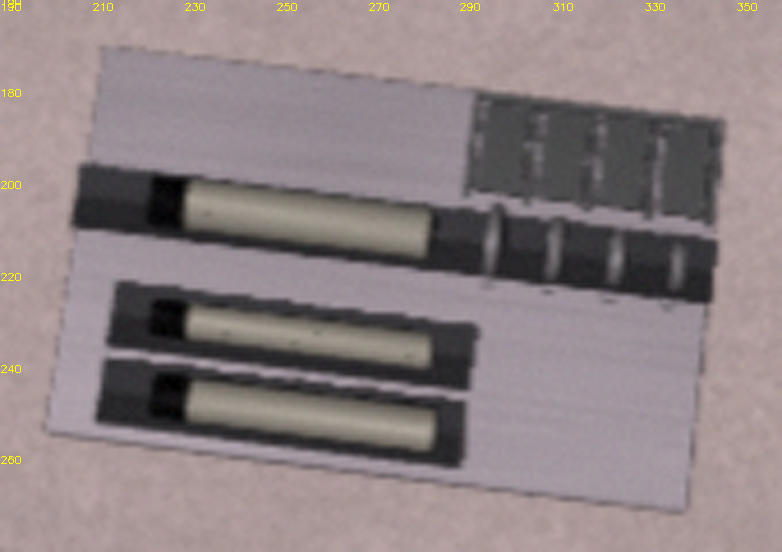

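The crop confirms it: the trough tube runs from its black cap at (222,203) to its front at (283,210), just short of ring 1 at (296,212), and the two cradle tubes are separate. Next I compute the gauge frame from the trough's end corners.

Run:
```python
from h import *
cp=lambda x,y:(190+x/4.6,160+y/4.6)
P=lambda x,y,z:onz('top',*cp(x,y),z)
a=(P(79,164,35)+P(73,228,35))/2; b=(P(717,240,35)+P(711,302,35))/2
ex=(b-a)/np.linalg.norm(b-a); ey=np.array([-ex[1],ex[0],0]); print('len',np.linalg.norm(b-a),'yaw',np.arctan2(ex[1],ex[0]))
o=(a+b)/2+60*ex; o[2]=0; print('origin',o, 'tilt',ex)
np.savez('g.npz',o=o,ex=ex,ey=ey)
g=lambda p:np.round([(p-o)@ex,(p-o)@ey],1)
for nm,q in dict(cap=(149,200,45),front=(431,232,45),TL=(105,46,20),TR=(724,120,33),BR=(686,512,20),BL=(46,434,20),tabL=(470,90,37),tabR=(724,120,37),r1top=(497,205,67)).items(): print(nm,g(P(*q)))
tl=[P(152,176,45),P(147,226,45)];print('capw',np.linalg.norm(tl[0]-tl[1]))
for nm,q in dict(stand=(-250,0),ring1=(0,0),pad2=(44,86),pad3=(84,86),pad4=(124,86)).items(): print(nm,np.round(o+ex*q[0]+ey*q[1],1))
st=read_state();T=tool(st);print(np.round(T[:3,:3],3))
for n,u,v in(('jar',140,211),('fl',437,252)):print(n,onz('top',u,v,40))
# ends via side
```

```text
len 417.43625377195104 yaw -1.672740170487017
origin [544.34748676 -28.44021438   0.        ] tilt [-0.10176736 -0.99480823  0.        ]
cap [-219.3    1.1]
front [-35.9   1.8]
TL [-267.6  106.4]
TR [146.3 101.4]
BR [ 147.5 -155.5]
BL [-267.7 -155. ]
tabL [-21.8 100.5]
tabR [145.9 100.3]
r1top [ 3.9 19.9]
capw 33.079396548548786
stand [569.8 220.3   0. ]
ring1 [544.3 -28.4   0. ]
pad2 [625.4 -81.    0. ]
pad3 [ 621.4 -120.8    0. ]
pad4 [ 617.3 -160.5    0. ]
[[-0.933  0.36  -0.   ]
 [ 0.36   0.933 -0.001]
 [-0.    -0.001 -1.   ]]
jar [541.47593008 438.91910592  40.        ]
fl [ 432.83203247 -449.65702509   40.        ]
```

>>> move_arm(
  series=[
    [[-0.03,-0.015,0],0.1],
    [[-0.08,-0.042,0],0.25],
    [[-0.13,-0.068,0],0.4],
    [[-0.18,-0.095,0],0.52],
    [[-0.226,-0.12,0],0.65],
  ],
  claw=0,
)

```text
clock: 0.78
eef_pos: [402.4, 411.0, 230.7]
tool_rot: [-3.14, 0.001, 2.119]
force: [-0.5, -0.1, -0.1]
width: -0.2
```

```bash
cat >> h.py <<'E'
G=np.load('g.npz')
def w(x,y,z): return G['o']+G['ex']*x+G['ey']*y+np.array([0,0,z])
def to(x,y,z,st,yaw=None):
    "tool shift (m) and turn to gauge point, tool x along -gauge x"
    T=tool(st); d=T[:3,:3].T@(w(x,y,z)-T[:3,3])/1000
    yw=np.arctan2(-G['ex'][1],-G['ex'][0]); a=np.arctan2(T[1,0],T[0,0])
    return np.round(d,4), round(-(yw-a+np.pi)%(2*np.pi)-np.pi,4)
def gc(p): p=np.array(p)-G['o']; return np.round([p@G['ex'],p@G['ey'],p[2]],1)
E
python3 - <<'E'
from h import *
st=read_state(); print(st['clock'],st['eef_pos'],st['tool_rot'],gc(st['eef_pos']),to(-255,0,150,st),st['width'])
E
```

```text
0.775 [402.41219486 411.04724464 230.71237504] [-3.14038130e+00  1.16928963e-03  2.11901607e+00] [-422.8 -185.9  230.7] (array([-0.246 ,  0.0465,  0.0809]), np.float64(0.6502)) -0.22780975740162204
```

>>> move_arm(
  series=[
    [[-0.05,0.01,0],0.13],
    [[-0.1,0.02,0.015],0.26],
    [[-0.15,0.03,0.035],0.39],
    [[-0.2,0.04,0.06],0.52],
    [[-0.246,0.0465,0.08],0.65],
  ],
)

```text
clock: 1.4
eef_pos: [571.1, 223.7, 149.8]
tool_rot: [-3.141, 0.002, 1.465]
force: [1.1, 0.4, 0.3]
width: 0.2
```

Run:
```python
from h import *
st=read_state(); im=get_image('wrist'); 
print(st['clock'],gc(st['eef_pos']),to(-250,0,150,st))
for x in (-218,0,40,80,120): print(x,np.round(proj('wrist',w(x,0,30),st)))
print(np.round(proj('wrist',st['eef_pos'],st)))
cv2.imwrite('pics/w1.png',im)
```

```text
1.4 [-253.5    1.   149.8] (array([-0.0036, -0.0009, -0.0002]), np.float64(-0.0043))
-218 [280. 232.]
0 [281. 402.]
40 [281. 426.]
80 [281. 448.]
120 [281. 469.]
[280. 256.]
```

View pics/w1.png

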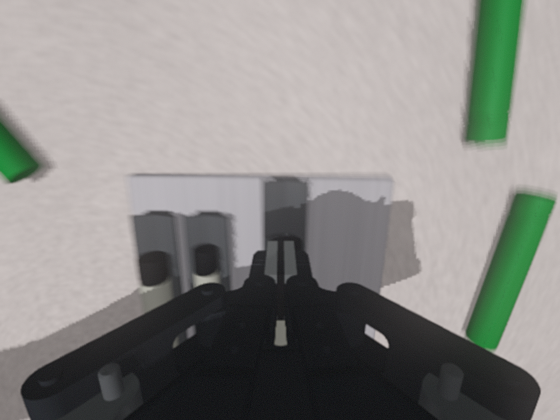

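The wrist picture looks back over the gauge's rear. The trough's rear end spans columns 263–308 at row 178, the cap edge is near (284,240), and the fingers hide the rings. I check the trough's centre line and the tail position against this.

Run:
```python
from h import *
st=read_state()
for u,v,z in ((263,178,35.4),(308,178,35.4),(131,175,20),(392,177,20),(270,238,55),(300,238,55),(284,240,55)): print(u,v,gc(onz('wrist',u,v,z,st)))
print(to(-250,1,150,st))
```

```text
263 178 [-264.    -9.9   35.4]
308 178 [-263.4   30.    35.4]
131 175 [-265.8 -135.2   20. ]
392 177 [-259.8  110.7   20. ]
270 238 [-214.8   -4.3   55. ]
300 238 [-214.4   21.8   55. ]
284 240 [-212.7    7.9   55. ]
(array([ 0.0043, -0.0042, -0.0022]), np.float64(-0.0161))
```

Run:
```python
from h import *
get_image('wrist'); get_image('wrist')
st=read_state(); im=get_image('wrist'); s2=read_state()
print(gc(st['eef_pos']),gc(s2['eef_pos']),st['tool_rot'])
cv2.imwrite('pics/w2.png',im[120:300,100:440])
```

```text
[-251.2    1.2  149.5] [-253.9    0.   150.1] [-3.14020566  0.00495369  1.46363867]
```

View pics/w2.png

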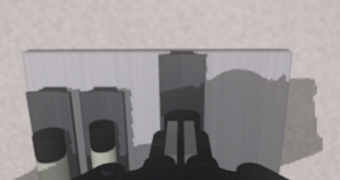

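Run:
```python
from h import *
S=[]
st=read_state()
for u,v,z in ((259,173,35.4),(306,173,35.4),(124,171,20),(393,170,20),(265,231,58),(300,231,58),(263,200,35.4),(309,200,35.4)): print(u,v,gc(onz('wrist',u,v,z,st)))
print(gc(st['eef_pos']),st['tool_rot'],to(-250,2,90,st))
```

```text
259 173 [-276.9  -19.3   35.4]
306 173 [-276.8   22.5   35.4]
124 171 [-276.1 -148.8   20. ]
393 170 [-276.7  105.9   20. ]
265 231 [-230.5  -13.6   58. ]
300 231 [-230.5   16.6   58. ]
263 200 [-251.8  -16.2   35.4]
309 200 [-251.8   25.9   35.4]
[-253.9    0.   150.1] [-3.13990317e+00  2.69552037e-03  1.46748759e+00] (array([-0.0037,  0.0021,  0.0601]), np.float64(-0.0014))
```

>>> move_arm(
  series=[
    [[-0.001,0.002,0.04],0],
    [[-0.001,0.002,0.08],0],
    [[-0.001,0.002,0.1],0],
    [[-0.001,0.002,0.107],0],
    [[-0.001,0.002,0.107],0],
  ],
)

```text
clock: 2.22
eef_pos: [572.3, 223.3, 43.8]
tool_rot: [-3.141, 0.002, 1.468]
force: [-0.9, -1.3, 1.3]
width: -0.1
```

Run:
```python
from h import *
for i in range(3): st=read_state(); print(st['clock'],gc(st['eef_pos']),st['force'],to(-240,2,42,st)); i<2 and get_image('side')
```

```text
2.225 [-253.2    2.2   43.8] [-0.85777261 -1.32999053  1.31946916] (array([-0.0132, -0.0002,  0.0018]), np.float64(-0.0007))
2.275 [-253.2    2.6   44.3] [ 0.49265197  0.05998957 -0.03385918] (array([-0.0132, -0.0005,  0.0023]), np.float64(-0.0009))
2.325 [-253.2    2.7   44.5] [-0.94430884  1.02067841  0.9239017 ] (array([-0.0131, -0.0007,  0.0025]), np.float64(-0.001))
```

>>> move_arm(
  series=[
    [[-0.01,0,0.001],0],
    [[-0.02,0,0.001],0],
    [[-0.03,0,0.001],0],
    [[-0.04,0,0.001],0],
    [[-0.05,0,0.001],0],
  ],
)

```text
clock: 2.95
eef_pos: [567.7, 172.6, 43.6]
tool_rot: [3.141, 0.001, 1.468]
force: [0.7, 0.6, 0.1]
width: 0.2
```

>>> move_arm(
  series=[
    [[-0.01,0,0],0],
    [[-0.018,0,0],0],
    [[-0.026,0,0],0],
    [[-0.034,0,0],0],
    [[-0.038,0,0],0],
  ],
)

```text
clock: 3.58
eef_pos: [563.6, 134.1, 43.6]
tool_rot: [3.141, 0.002, 1.467]
force: [0.8, 0.1, 0.7]
width: -0.1
```

Run:
```python
from h import *
im=get_image('top'); st=read_state(); print(st['clock'],gc(st['eef_pos']),st['force']@G['ex'],to(-160,2,42,st))
c=cv2.convertScaleAbs(cv2.resize(im[160:280,190:360],None,fx=4.6,fy=4.6,interpolation=cv2.INTER_CUBIC),alpha=1.4); cv2.imwrite('pics/t2.png',c)
```

```text
3.625 [-163.2    2.7   43.7] 0.6057488679678057 (array([-0.0032, -0.0007,  0.0017]), np.float64(-0.0024))
```

View pics/t2.png

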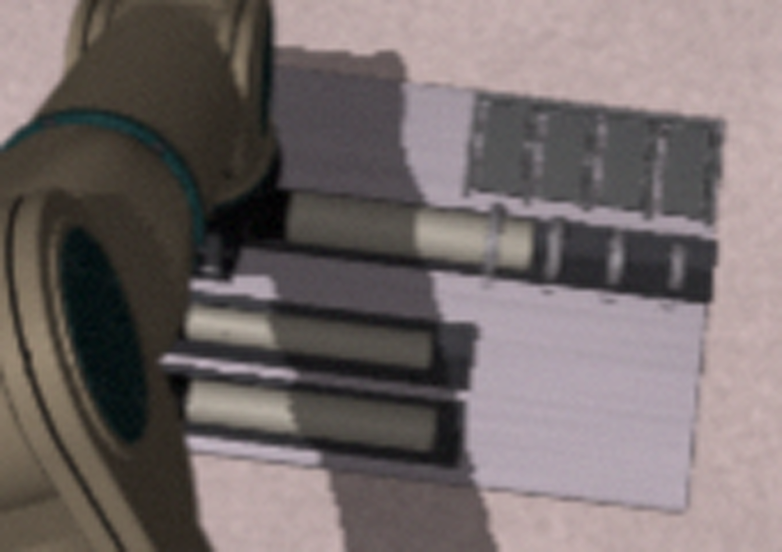

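The tube has passed ring 1. Its front is at crop (536,246), about 8 mm short of ring 2 at (548,252). Small steps from here, watching the force.

>>> move_arm(
  series=[
    [[-0.003,0,0],0],
    [[-0.005,0,0],0],
    [[-0.007,0,0],0],
    [[-0.009,0,0],0],
    [[-0.01,0,0],0],
  ],
)

```text
clock: 4.25
eef_pos: [562.6, 123.5, 43.6]
tool_rot: [3.141, 0.002, 1.466]
force: [-0.7, 0.4, 0.1]
width: -0.1
```

>>> move_arm(
  series=[
    [[-0.0015,0,0],0],
    [[-0.003,0,0],0],
    [[-0.0045,0,0],0],
    [[-0.005,0,0],0],
  ],
)

```text
clock: 4.75
eef_pos: [562.6, 123.4, 43.9]
tool_rot: [3.141, -0.003, 1.47]
force: [0.5, 9.9, -0.8]
width: -0.1
```

>>> move_arm(
  series=[
    [[0.002,0,0],0],
    [[0.006,0,0],0],
    [[0.015,0,0],0],
    [[0.03,0,0],0],
    [[0.045,0,-0.01],0],
  ],
)

```text
clock: 5.38
eef_pos: [566.6, 169.4, 53.8]
tool_rot: [-3.141, -0.003, 1.47]
force: [-0.2, 0.7, 0.0]
width: -0.0
```

>>> move_arm(
  series=[
    [[0,0,-0.04],0],
    [[0,0,-0.09],0],
    [[0,0,-0.14],0],
    [[0.03,0.0,-0.16],0],
    [[0.05,0,-0.16],0],
  ],
)

```text
clock: 6.0
eef_pos: [572.6, 221.7, 216.3]
tool_rot: [3.138, -0.006, 1.472]
force: [0.2, -0.2, -0.6]
width: -0.2
```

Run:
```python
from h import *
st=read_state(); print(st['clock'],gc(st['eef_pos']))
im=get_image('side'); c=im[160:300,180:360]; cv2.imwrite('pics/s2.png',cv2.convertScaleAbs(cv2.resize(c,None,fx=4.2,fy=4.2,interpolation=cv2.INTER_CUBIC),alpha=1.3))
t0=cv2.imread('pics/top0.png')
# white tube widths in start picture, warped rays: sample along gauge y at x=-120
for y0,z in((2,46),(-75,44),(-125,44)):
    W=[]
    for x in range(-150,-60,10):
        ys=np.arange(y0-30,y0+30,.5)
        p=np.array([proj('top',w(x,y,z)) for y in ys],np.float32)
        v=cv2.remap(t0,p[None,:,0],p[None,:,1],cv2.INTER_LINEAR)[0].astype(float).min(1)
        # central run above half
        i=60; h=(np.percentile(v[45:75],80)+35)/2
        a=i
        while a>0 and v[a]>h:a-=1
        b=i
        while b<119 and v[b]>h:b+=1
        W.append((b-a)/2)
    print(y0,W)
```

```text
6.0 [-251.7    2.6  216.3]
2 [27.0, 27.5, 27.0, 26.5, 26.5, 26.0, 27.0, 26.5, 27.0]
-75 [18.5, 18.5, 18.0, 18.0, 18.0, 18.5, 18.0, 19.0, 18.5]Traceback (most recent call last):
  File "<stdin>", line 10, in <module>
  File "h.py", line 15, in proj
    m=camera_model(cam); f=210/np.tan(np.radians(m['fov_y'])/2)
ValueError: time passes only in moves, steps and waits
```

View pics/s2.png

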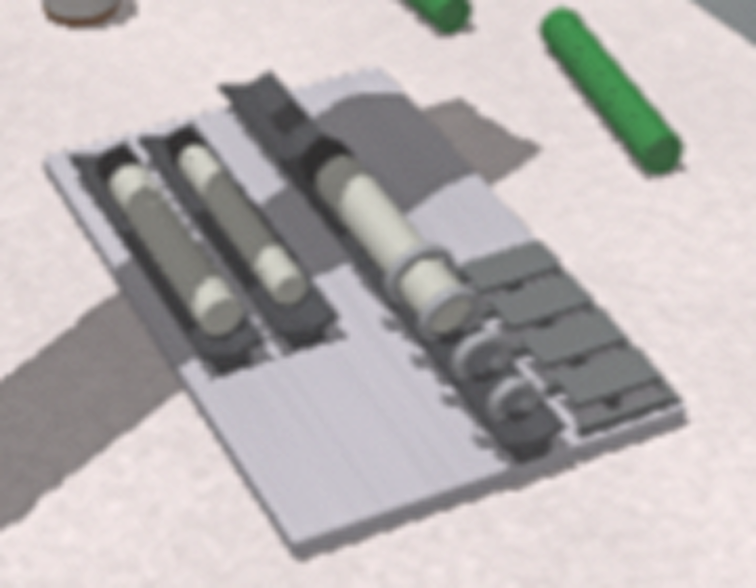

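The side view shows rings 1 to 4 at crop (415,270), (447,310), (483,355) and (515,400). The tube's front is through ring 1 and flush behind ring 2, and it stopped there at about 10 N. It is also the widest of the three tubes. So the tab to press is tab 2, and I move over it.

>>> move_arm(
  series=[
    [[-0.03,0.01,0],0],
    [[-0.08,0.03,0],0],
    [[-0.13,0.05,0],0],
    [[-0.18,0.065,0],0],
    [[-0.22,0.08,0],0],
  ],
)

```text
clock: 6.68
eef_pos: [629.0, -4.2, 210.9]
tool_rot: [-3.138, -0.005, 1.474]
force: [0.1, -0.4, -1.0]
width: 0.3
```

>>> move_arm(
  series=[
    [[-0.03,0.004,0.02],0],
    [[-0.06,0.006,0.06],0],
    [[-0.075,0.008,0.1],0],
    [[-0.075,0.008,0.12],0],
    [[-0.075,0.008,0.12],0],
  ],
)

```text
clock: 7.3
eef_pos: [627.9, -77.3, 88.3]
tool_rot: [-3.134, -0.006, 1.475]
force: [0.4, 0.2, -0.2]
width: 0.1
```

Run:
```python
from h import *
get_image('wrist');get_image('wrist')
st=read_state(); im=get_image('wrist'); print(st['clock'],gc(st['eef_pos']),to(43,90,60,st),st['tool_rot'])
for k in range(4): print([np.round(proj('wrist',w(4+40*k+a,y,37),st)).tolist() for a in(-15,15) for y in (36,96)])
cv2.imwrite('pics/w3.png',im)
```

```text
7.4 [40.1 90.4 91. ] (array([-0.0031, -0.0003,  0.031 ]), np.float64(0.0073)) [-3.13921346 -0.00608145  1.47619857]
[[200.0, 149.0], [290.0, 149.0], [203.0, 192.0], [289.0, 193.0]]
[[204.0, 206.0], [289.0, 207.0], [207.0, 245.0], [288.0, 246.0]]
[[207.0, 257.0], [288.0, 258.0], [210.0, 293.0], [287.0, 293.0]]
[[211.0, 304.0], [287.0, 304.0], [213.0, 335.0], [287.0, 336.0]]
```

View pics/w3.png

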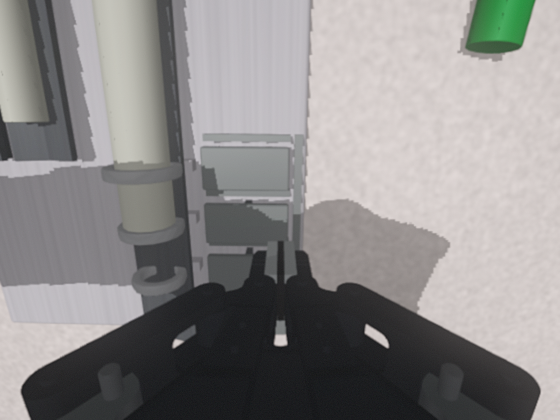

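The wrist view shows tab 1 at (200–290, 147–192) and tab 2 at (203–290, 203–246), both matching the prediction within 3 px. The tube's front end is against ring 2 at (150,225). The fingertip is over tab 2's outer part.

>>> move_arm(
  series=[
    [[-0.002,-0.001,0.02],0],
    [[-0.003,-0.001,0.035],0],
    [[-0.003,-0.001,0.045],0],
    [[-0.003,-0.001,0.048],0],
    [[-0.003,-0.001,0.048],0],
  ],
)

```text
clock: 8.07
eef_pos: [629.4, -80.3, 43.7]
tool_rot: [-3.141, -0.006, 1.476]
force: [-0.3, 0.7, 0.4]
width: -0.3
```

>>> move_arm(
  series=[
    [[0,0,0.003],0],
    [[0,0,0.006],0],
    [[0,0,0.009],0],
    [[0,0,0.011],0],
    [[0,0,0.011],0],
  ],
)

```text
clock: 8.7
eef_pos: [629.8, -80.3, 32.7]
tool_rot: [-3.141, -0.006, 1.476]
force: [1.3, 0.4, 0.9]
width: -0.2
```

Run:
```python
from h import *
st=read_state(); print(st['clock'],gc(st['eef_pos']),st['force'],to(43.5,89,29,st))
```

```text
8.7 [42.9 90.3 32.7] [1.30626679 0.42996989 0.87266206] (array([-0.0006, -0.0013,  0.0037]), np.float64(0.0073))
```

>>> move_arm(
  series=[
    [[0,-0.001,0.002],0],
    [[0,-0.001,0.004],0],
    [[0,-0.001,0.005],0],
    [[0,-0.001,0.005],0],
  ],
)

```text
clock: 9.2
eef_pos: [629.3, -80.3, 28.9]
tool_rot: [3.141, -0.006, 1.476]
force: [-0.7, -0.3, 10.3]
width: 0.1
```

>>> move_arm(
  series=[
    [[0,0,0.0015],0],
    [[0,0,0.003],0],
    [[0,0,0.003],0],
  ],
)

```text
clock: 9.57
eef_pos: [629.9, -80.4, 28.3]
tool_rot: [3.139, -0.007, 1.476]
force: [-1.8, 0.3, 19.4]
width: -0.2
```

>>> move_arm(
  series=[
    [[0,0,-0.01],0],
    [[0,0,-0.04],0],
    [[0,0,-0.09],0],
    [[0.05,0.0,-0.13],0],
    [[0.1,0,-0.15],0],
  ],
)

```text
clock: 10.2
eef_pos: [639.4, 18.2, 181.2]
tool_rot: [3.137, -0.007, 1.473]
force: [1.3, 1.7, -0.4]
width: 0.1
```

>>> move_arm(
  series=[
    [[0.06,0,-0.01],0],
    [[0.12,0,-0.02],0],
    [[0.18,0,-0.02],0],
    [[0.2,0,-0.02],0],
    [[0.2,0,-0.02],0],
  ],
)

```text
clock: 10.82
eef_pos: [657.8, 218.5, 201.5]
tool_rot: [3.139, -0.006, 1.476]
force: [-0.4, -0.2, 0.2]
width: 0.2
```

Run:
```python
from h import *
st=read_state(); print(st['clock'],gc(st['eef_pos']),st['force'])
im=get_image('side'); c=im[200:290,230:350]; A=cv2.convertScaleAbs(cv2.resize(c,None,fx=6,fy=6,interpolation=cv2.INTER_CUBIC),alpha=1.4)
cv2.imwrite('pics/s3.png',A); cv2.imwrite('pics/t3.png',get_image('top'))
for n,p in dict(t2in_lvl=(44,36,37),t2in_up=(44,38,49),t2out_lvl=(44,96,37),t2out_dn=(44,94,25),front=(40,2,46)).items(): print(n,np.round((proj('side',w(*p))-[230,200])*6))
```

```text
10.825 [-257.2   87.7  201.5] [-0.43622114 -0.23897588  0.23269546]
t2in_lvl [418. 203.]
t2in_up [423. 180.]
t2out_lvl [538. 165.]
t2out_dn [533. 187.]
front [345. 204.]
```

View pics/s3.png

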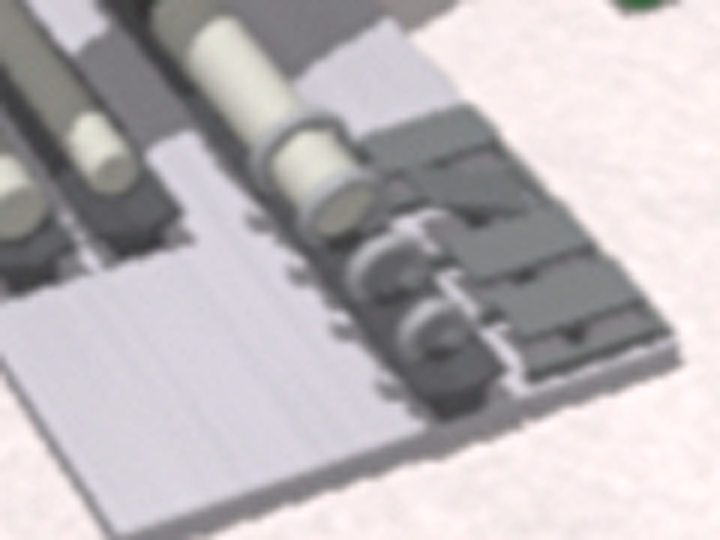

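Tab 2 is tipped: its ring-side edge is at about (418,180), where the prediction is (423,180) tipped against (418,203) level. Tabs 1, 3 and 4 are level. The tube's front is still at ring 2, at (345,205). The arm is clear, so I hand in.

Run:
```python
from h import *
st=read_state(); print(st['clock'],st['force'],abs(st['qd']).max()); print(finish_job())
```

```text
10.925 [-1.15763585 -0.68775917 -0.00228219] 0.021591286959567853
the job is handed in; nothing more can be done
None
```

I pushed the trough tube by its capped end with the closed fingers. It went through ring 1 and stopped against ring 2 at about 10 N. I backed off, pressed tab 2's outer edge down to 19 N, then retreated and handed in at 10.9 s of the 54 s limit.

**Last checks:**
- **Tube:** the side and wrist pictures show its front end against ring 2. I did not measure the remaining gap to the millimetre. That it is resting there comes from the force when it stopped and from the finger position, which puts the rear end near -140 mm.
- **Tab 2:** in the side picture its ring-side edge is up, about where a full tip should put it. I judged the angle from that edge and the pressing force, and did not read it directly.
- **Other tabs:** tabs 1, 3 and 4 look level in the side picture.
- **Waiting tubes, jar and bottle:** the arm stayed clear of all of them, but I did not measure their positions again at the end.

**Failed or disagreed:**
- **First wrist picture:** it was taken while the arm was still settling and gave values up to about 10 mm off, so I took it again.
- **Tube widths:** the script stopped with an error before measuring the third tube. The other two read 27 mm (trough tube) and 18.5 mm. Both readings are low, so I used them only to compare the tubes. I judged the third tube by eye from the first crop to be narrower than the trough tube.

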